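# Turn on the gas ring under the milk jug

### The arm

A 7-joint arm with a two-finger parallel gripper is mounted at the origin on a cart in front of the work surface, level with it; the furniture and walls round the work are solid. World frame = base frame: x ahead of the robot, y to its left, z up, the work surface at z = 0. Lengths are in m, angles in rad, forces in N, time in s.
With the tool pointing down it reaches from about 0.4 to 0.9 m from the base axis. Payload 5.5 kg.
Tool frame: the origin (TCP) lies midway between the tips of the shut fingers; the grasp point (between the pads) lies 19 mm behind it (manip.grip_depth is the distance from the TCP to the grasp point, in m); z points along the fingers, y is the line along which they close (so a half turn about z gives the same grasp; the last joint's range is limited). The gripper opens to 92 mm and grips with 3 to 60 N. Pads are 19 mm wide; open, the fingers measure 130 mm over their backs; the gripper's body (75 mm by 190 mm) begins 47 mm behind the grasp point.
Start: joints at [-0.922, 0.501, -0.427, 1.55, 0.221, 1.138, -0.21], TCP at [0.245, 0.602, 0.19] pointing down, gripper open.
Joint ranges: [-2.88, 2.88], [-0.31, 2.03], [-1.54, 1.56], [0.2, 2.42], [-1.41, 4.55], [0.19, 2.02], [-2.57, 2.57]. Speed limits (rad/s): [2.57, 2.57, 3.14, 3.14, 3.14, 3.14, 3.14].

### API

Orientations are given as a unit quaternion [x, y, z, w].
In Python, from bench import manip, effector, viewer gives the robot as it stands. Calls block until the motion is done:
- manip.move_pose(position, orientation): joint-space move of the TCP to a pose.
- manip.servo_line(position, ori=None, vel=0.15): straight line of the TCP; ori=None keeps the orientation; vel is the mean speed in m/s.
- manip.movej(angles): joint-space move.
- effector.open_jaws() and effector.close(f_grip=None): open the fingers fully, or close them until they stop; f_grip is the grip in N (None keeps the last).
- manip.sleep(seconds).
- manip.solve_ik(position, orientation): joint angles nearest the present ones, or None.
- viewer.get_image(name): name is "side" or "top" or "wrist"; returns the picture (480x640x3 uint8, red, green, blue); there is no depth.
- viewer.get_calibration(name): a dict with "vfov" (degrees; the focal length in pixels is half the picture's height over the tangent of half this angle, whatever the lens; pixels are square), "cx", "cy" (the principal point, pixels), "eye" and "attitude" of the camera in the world. Camera axes: x right, y down, z forward; pixel columns grow to the right and rows downward; lengths in m; the calibration is good to about 2 mm. A picture is of the moment at which its call begins: read the wrist's pose just before it. get_calibration takes no time and is no camera call; for the wrist camera it gives the pose at the moment of the call.
A pose or a line that the arm cannot do raises manip.PlanningError and nothing moves.
- manip.hand_in(): hands the job in; it is judged then, once.
Readings, each from a call of its own:
- manip.current_clock(): time.
- manip.current_q(): joint angles.
- manip.current_joint_velocities(): joint speeds.
- manip.current_tau(): joint torques, N m.
- manip.current_tool_pos(): TCP position.
- manip.current_tcp_rot(): TCP orientation.
- manip.current_force(): force on the tool from outside, world axes, zero at the start.
- manip.current_wrist_torque(): the same for the moment, N m.
- manip.current_finger_gap(): finger opening in m.
- manip.current_gripper_force(): force on a finger pad.
Only numpy, scipy, OpenCV 4.12 (cv2) and the standard library are available. Lean on these libraries where they do the work, as an engineer would, in place of code of your own. Each camera call takes 0.05 s, during which the arm holds its last target. There are 200 camera calls.

### The job

Turn on the gas ring that the milk jug is standing on: push that ring's knob down against its spring and, keeping it down to get past the safety stop, turn it anticlockwise a quarter turn, as far as it goes, then let go. Leave the other ring, under the two-eared pot, turned off, and leave the jug standing where it is.

Things in the scene. Friction and masses are not known exactly. Their poses are not given: they have to be found in the camera images.
- hob: Steel two-ring gas hob, fixed, 240 mm deep (its x, front to back), 350 wide (y, to its left). Origin: centre of underside, on the counter. Raised control box along the front, top 60 mm up. Two black knobs turn on upright axes at x -80, y +90 (left) and y -90 mm (right). Each works the ring behind it, at x +55 and the same y, with a cross-shaped pan support 44 mm up. Yaw up to 9 degrees.
- knob_left (a joint): Left knob's angle, rad, anticlockwise from above: 0 off (bar along hob x, white line to the back), 1.6 fully on, end stop (line to the left). Skirt 48 mm across, its top 80 mm above the counter; on it an upright grip bar 43 long, 14 thick, up to 110 mm. Sprung: goes down 10 mm (3.5 N, 10.5 N at the bottom). Until some 5 mm down, a safety stop blocks it at about 0.3. Keeps its angle when let go.
- knob_right (a joint): The right knob's angle, rad: same shape, spring, safety stop and sense of turning as the left knob; 0 is off, 1.6 fully on. Either knob may start up to 0.12 rad off zero, still off.
- milk_jug: Small plain steel milk jug with one handle (towards its own -y), 72 mm wide, 94 long with the handle, 80 high, loose and upright on either ring, z up; on the other ring stands a wider, lower steel pot, 100 mm across, 56 high, with two ears. Origin: at its underside, centre of its outline with the handle, within 15 mm of the ring's centre.
Things that resemble listed ones, but are neither listed nor needed, are in the scene too. Leave any purple look-alike of the milk_jug alone.

How it is judged:
By the outcome, as a careful person would: the job done as asked, in the order asked, and still so for the second after the job is handed in, with the robot touching nothing.
It also fails if it takes over 34 s, if anything falls off the work surface, if the arm or the gripper's body presses on something with over 40 N, if the wrist force passes 120 N, or if a joint passes its speed limit or range.

## Working session

There is one attempt and no reset: what is moved stays moved. The work goes in short steps, each a Python script; the robot and the scene stay as the last script left them, time stands still between calls to the robot, and variables do not carry over. Pictures are saved under pics/ and viewed, at most 10 in all, crops included, and the job is handed in when it is done.

```bash
mkdir -p pics
cat > h.py <<'E'
import numpy as np, cv2
from bench import manip, effector, viewer
from scipy.spatial.transform import Rotation as R
def cal(n):
    c=viewer.get_calibration(n); return c
def rot(a):
    a=np.array(a,float); return a if a.shape==(3,3) else R.from_quat(a).as_matrix()
def unproj(c,u,v,z):
    f=240/np.tan(np.radians(c['vfov'])/2)
    d=rot(c['attitude'])@np.array([(u-c['cx'])/f,(v-c['cy'])/f,1]); e=np.array(c['eye'])
    return e+d*(z-e[2])/d[2]
def proj(c,p):
    f=240/np.tan(np.radians(c['vfov'])/2)
    q=rot(c['attitude']).T@(np.array(p)-np.array(c['eye'])); return np.array([c['cx']+f*q[0]/q[2],c['cy']+f*q[1]/q[2]])
def save(n,f): 
    im=viewer.get_image(n); cv2.imwrite('pics/'+f,im[:,:,::-1]); return im
E
python3 - <<'E'
from h import *
for n in('side','top'): print(n,cal(n)); save(n,n+'0.png')
print(manip.current_tcp_rot(),manip.current_clock(),cal('wrist'))
E
```

```text
side {'vfov': 57.31732049801802, 'cx': 324.84609000478343, 'cy': 243.7825119357151, 'eye': array([ 0.38303525, -0.81272999,  0.37583673]), 'attitude': array([ 0.81419907, -0.06928942,  0.03378196, -0.5754456 ])}
top {'vfov': 51.287674890989535, 'cx': 322.64704025184216, 'cy': 241.48717161266, 'eye': array([ 0.43133454, -0.05086059,  0.97306441]), 'attitude': array([ 0.71525219, -0.69715134,  0.03206334, -0.03696276])}
[ 1.91694802e-01  9.81454207e-01 -8.42432811e-04 -1.81844993e-04] 0.1 {'vfov': 67.8767686358362, 'cx': 318.7051051698739, 'cy': 238.9873240373381, 'eye': array([0.17964951, 0.62856055, 0.38410965]), 'attitude': array([0.82232677, 0.5535073 , 0.07297058, 0.10992567])}
```

View pics/top0.png

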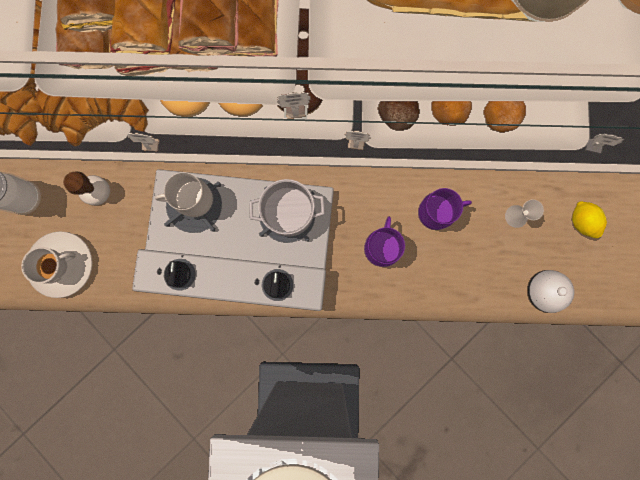

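View pics/side0.png

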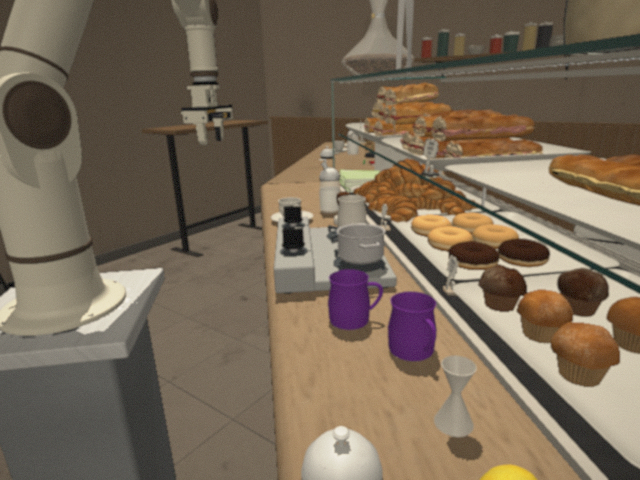

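The top view shows the jug (one handle) on the left ring at about (189,195), and the two-eared pot on the right ring at (287,208). The left knob is at (180,274) and the right knob at (277,284). Things that could be mistaken for the jug: the purple mugs at (385,245) and (441,208), and the espresso cup at (45,265). The plain steel one on the left ring is the jug, so I want the left knob. The side view agrees. Next is a close crop of both knobs.

Run:
```python
from h import *
c=cal('top')
for n,u,v,z in[('knobL',180,273,.10),('knobR',277,284,.10),('jug rim',190,193,.124),('pot rim',288,207,.1),('hob FL',133,290,.06),('hob FR',323,310,.06),('BL',157,170,.03),('BR',333,187,.03)]: print(n,unproj(c,u,v,z).round(4))
im=cv2.imread('pics/top0.png')[160:320,125:335]
cv2.imwrite('pics/crop.png',cv2.resize(im,None,fx=3.75,fy=3.75,interpolation=cv2.INTER_CUBIC))
```

```text
knobL [0.4552 0.204  0.1   ]
knobR [0.4404 0.0338 0.1   ]
jug rim [0.5927 0.1871 0.124 ]
pot rim [0.5765 0.0191 0.1   ]
hob FL [0.4232 0.2997 0.06  ]
hob FR [ 0.3961 -0.0472  0.06  ]
BL [0.6539 0.2794 0.03  ]
BR [ 0.629  -0.0602  0.03  ]
```

View pics/crop.png

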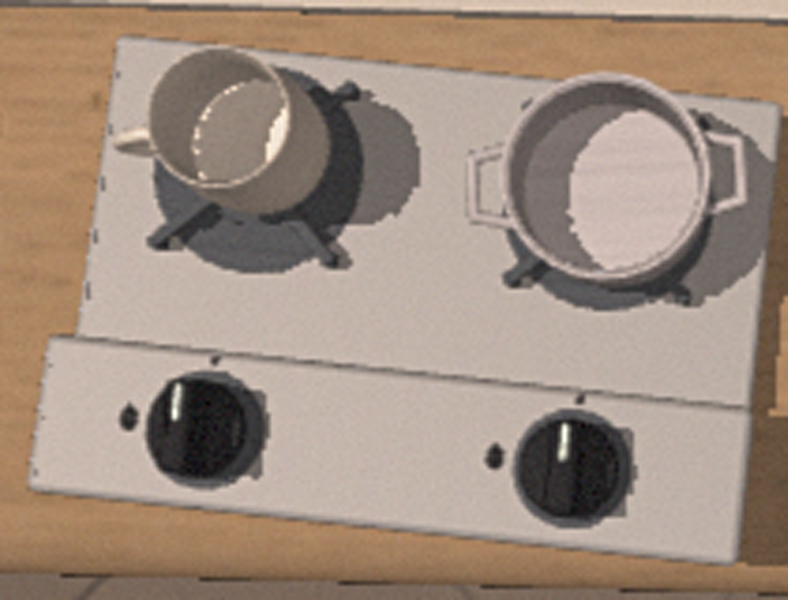

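The crop confirms it. The plain one-handled steel jug is on the left ring, with its rim at about (189,193) in the full image. The left knob's skirt is centred at about (180,274), with its white line pointing to the back. Hob yaw is about -0.075 rad, and the 0.348 m measured width matches the 350 mm given. I'll move over the left knob and take a wrist look.

```bash
cat >> h.py <<'E'
def down(a):  # tool z down, closing axis y at world heading a
    y=np.array([np.cos(a),np.sin(a),0]); z=np.array([0,0,-1.]); x=np.cross(y,z)
    return R.from_matrix(np.c_[x,y,z]).as_quat()
E
python3 - <<'E'
from h import *
K=np.array([.456,.211]); yaw=-.075
for a in (yaw+np.pi/2,yaw-np.pi/2):
    for d in (0,.8,1.6):
        q=manip.solve_ik([*K,.09],down(a+d)); print(round(a+d,2),None if q is None else np.round(q,2))
E
```

```text
1.5 [-0.17  0.36 -0.37  2.    0.18  0.8   0.85]
2.3 [-0.06  0.39 -0.51  2.    0.26  0.82  1.58]
3.1 [ 0.08  0.42 -0.68  2.    0.35  0.84  2.29]
-1.65 [-0.67  0.34  0.21  2.02 -0.1   0.79 -2.04]
-0.85 [-0.54  0.34  0.06  2.02 -0.03  0.79 -1.31]
-0.05 [-0.41  0.34 -0.09  2.01  0.04  0.79 -0.57]
```

Run:
```python
from h import *
K=np.array([.456,.211]); yaw=-.075
manip.move_pose([*K,.20],down(yaw-np.pi/2))
c=cal('wrist'); save('wrist','w1.png'); print(manip.current_clock(),c, manip.current_force())
np.save('c1.npy',c,allow_pickle=True)
for n,p in [('K110',[*K,.11]),('K80',[*K,.08])]: print(n,proj(c,p))
```

```text
1.8 {'vfov': 67.8767686358362, 'cx': 318.7051051698739, 'cy': 238.9873240373381, 'eye': array([0.52610759, 0.20716165, 0.39551113]), 'attitude': array([-0.67498754,  0.72591124,  0.0968896 , -0.08976131])} [-0.1649792  -0.13599084  0.30430862]
K110 [320.408444   230.48566024]
K80 [320.2716448  222.57149282]
```

View pics/w1.png

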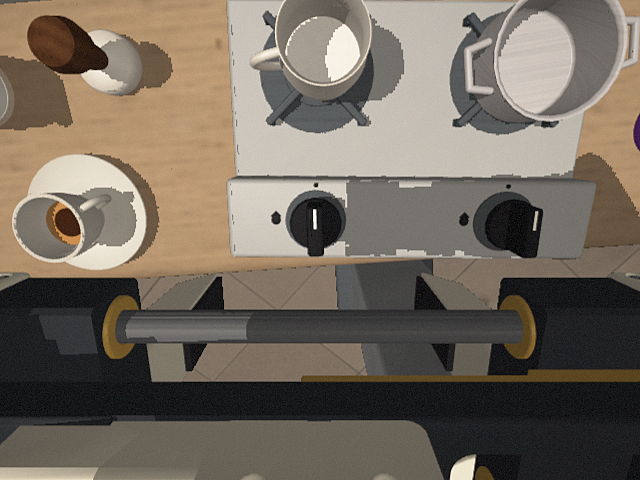

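The wrist view shows the left knob's skirt centred near (316,221). Its white line runs from (315,208) to (315,229), nearly aligned with the gripper. I'll convert those pixels and check for a centre offset.

Run:
```python
from h import *
c=np.load('c1.npy',allow_pickle=True).item()
for n,u,v,z in[('skirtL',316,221,.08),('skirtR',502,221.5,.08),('line back',314.8,208,.11),('line front',314.8,229,.11),('mark',316,185,.06),('FL',234,256,.06),('FR',584,257,.06)]: print(n,unproj(c,u,v,z).round(4))
im=cv2.imread('pics/w1.png')[165:275,240:400]
cv2.imwrite('pics/w1c.png',cv2.resize(im,None,fx=5,fy=5,interpolation=cv2.INTER_CUBIC))
```

```text
skirtL [0.4577 0.2147 0.08  ]
skirtR [0.4451 0.047  0.08  ]
line back [0.475  0.2142 0.11  ]
line front [0.4576 0.2155 0.11  ]
mark [0.4878 0.2127 0.06  ]
FL [0.424  0.2986 0.06  ]
FR [ 0.3979 -0.0461  0.06  ]
```

View pics/w1c.png

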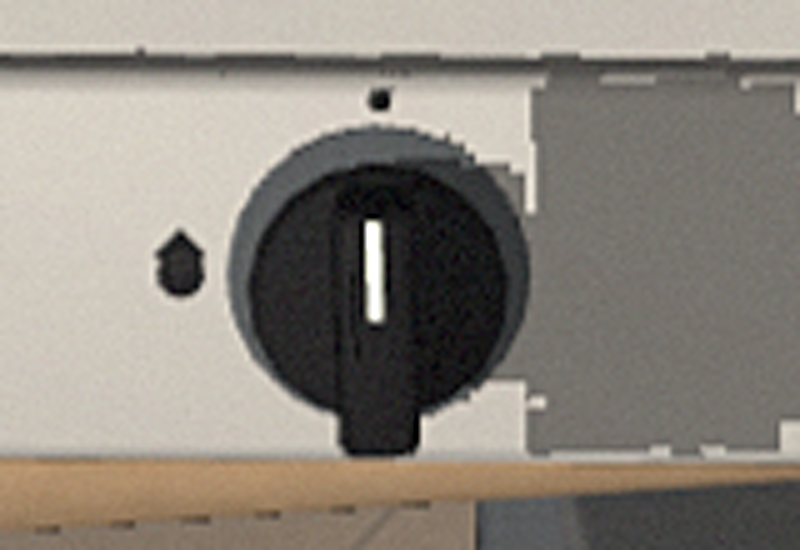

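The skirt disc is centred at (315.6,223), which gives K of about (0.457, 0.214). That agrees with the position derived from the hob edge. The bar heading is about -0.05. Next I'll descend, grip and press.

Run:
```python
from h import *
K=np.array([.457,.214]); a=-.05-np.pi/2
manip.move_pose([*K,.15],down(a))
manip.servo_line([*K,.087],vel=.08)
print('F',manip.current_force().round(1))
effector.close(f_grip=40)
print('gap',manip.current_finger_gap(),manip.current_gripper_force(),'F',manip.current_force().round(1),manip.current_tool_pos())
for dz in (.004,.007,.009):
    manip.servo_line([*K,.087-dz],vel=.03)
    print(dz,manip.current_force().round(1),manip.current_tool_pos().round(4))
print(manip.current_clock())
```

```text
F [ 0.8 -0.5  0.3]
gap 0.00038624695716814913 0.0 F [-0.1 -0.3 -0.1] [0.45698965 0.2140051  0.08700379]
0.004 [ 0.4 -1.   0.2] [0.4567 0.2138 0.0827]
0.007 [-0.6 -0.4  0.5] [0.4568 0.2139 0.0798]
0.009 [ 0.  -0.2 -0.1] [0.4569 0.2139 0.0779]
5.2833
```

The fingers shut on nothing, so I'll look before moving.

Run:
```python
from h import *
w=viewer.get_image('wrist');t=viewer.get_image('top');s=viewer.get_image('side')
z=lambda i,y,x,h,wd,k:cv2.resize(i[y:y+h,x:x+wd,::-1],(400,300),interpolation=cv2.INTER_CUBIC)
cv2.imwrite('pics/m.png',np.vstack([np.hstack([z(w,150,160,240,320,1),z(t,155,120,165,220,1)]),np.hstack([z(s,170,220,150,200,1),np.zeros((300,400,3),np.uint8)])]))
c=cal('wrist');print(proj(c,manip.current_tool_pos()),proj(cal('side'),manip.current_tool_pos()),proj(cal('side'),[.457,.214,.11]), proj(cal('top'),manip.current_tool_pos()))
```

```text
[319.22887381 268.08400231] [293.86195354 218.30394633] [293.2123316  205.53523302] [178.01649351 272.25388249]
```

View pics/m.png

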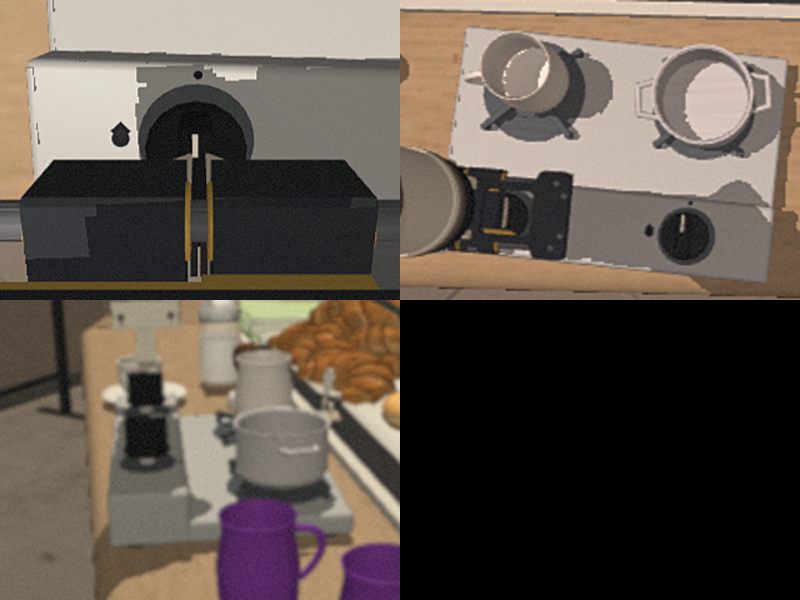

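The fingers seem to be straddling the line on the bar, so the picture doesn't settle it. I'll re-read the gap and force.

```bash
python3 - <<'E'
from h import *
for i in range(3):
    print(manip.current_clock(),manip.current_finger_gap(),manip.current_gripper_force(),manip.current_force().round(2),manip.current_q().round(2)); manip.sleep(.1)
effector.close(f_grip=40); print(manip.current_clock(),manip.current_finger_gap(),manip.current_gripper_force())
save('wrist','w2f.png')
E
python3 -c "
import cv2;im=cv2.imread('pics/w2f.png')[200:400,240:400];cv2.imwrite('pics/w2.png',cv2.resize(im,None,fx=3,fy=3,interpolation=cv2.INTER_CUBIC))"
```

```text
5.4333 0.0006676705778563914 0.0 [-0.49  0.13 -0.31] [-0.63  0.36  0.16  2.02 -0.08  0.76 -2.04]
5.5333 0.00038649549737891436 0.0 [-0.19  0.04  0.09] [-0.63  0.36  0.16  2.02 -0.08  0.76 -2.04]
5.6333 0.00042495391889185453 0.0 [ 0.24  0.13 -0.05] [-0.63  0.36  0.16  2.02 -0.08  0.76 -2.04]
5.95 0.00037721040018259355 0.0
```

View pics/w2.png

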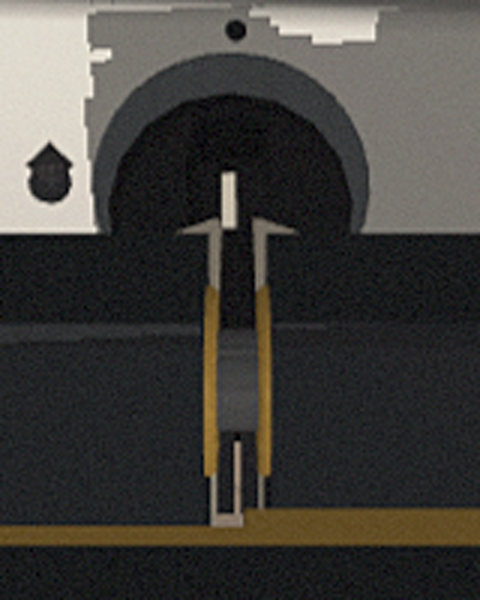

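The sensors say the fingers are shut on air. In both the side and wrist views they end near z = 0.11, not at the reported 0.078, so the real tips may sit about 3 cm above the nominal TCP. I'll check this against the starting side picture, where the TCP was known.

Run:
```python
from h import *
s=cal('side'); T=np.array([.245,.602,.19]); 
a0=R.from_quat([.1917,.98145,-.00084,-.00018]).as_matrix()
im=cv2.imread('pics/side0.png'); k=8
def mk(im,P,x0,y0,w,h):
    o=cv2.resize(im[y0:y0+h,x0:x0+w],(w*k,h*k),interpolation=cv2.INTER_CUBIC)
    for n,p in P.items():
        u=(proj(s,p)-[x0,y0]+.5)*k; print(n,u.round()); cv2.circle(o,tuple(int(v) for v in u),3,(0,0,255),-1)
    return o
P={}
for d in(-1,1):
    for h in(0,.066): P[f'{d},{h}']=T+a0@[0,d*.046,-h]
A=mk(im,P,180,90,50,70)
im2=save('side','side1.png')[:,:,::-1]
t=manip.current_tool_pos()
B=mk(im2,{'tip':t,'body':t+[0,0,.066],'top110':[t[0],t[1],.11]},265,160,50,70)
cv2.imwrite('pics/sd.png',np.hstack([A,B]))
```

```text
-1,0 [213. 533.]
-1,0.066 [193. 352.]
1,0 [323. 499.]
1,0.066 [306. 329.]
tip [235. 470.]
body [224. 257.]
top110 [230. 368.]
```

View pics/sd.png

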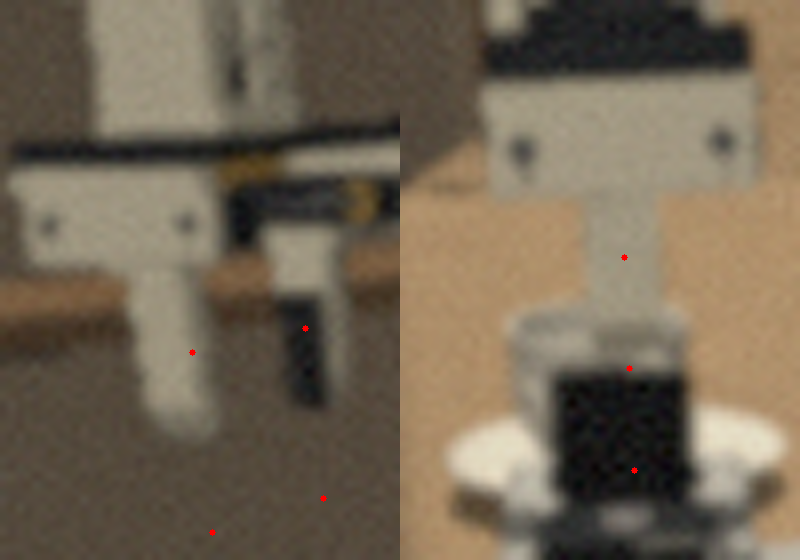

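This confirms it. At the start pose the real fingertips (row about 437) sit roughly 35 mm above the nominal TCP mark (row 533), and the whole gripper is shifted up by the same amount. Now they hover just over the bar top. I'll apply a 34 mm offset, watch the force on the way down, and grip again.

Run:
```python
from h import *
K=np.array([.458,.2153])
manip.servo_line([*K,.10]); effector.open_jaws()
print('open gap',manip.current_finger_gap())
for z in (.075,.065,.059,.054):
    manip.servo_line([*K,z],vel=.06); f=manip.current_force(); print(z,f.round(1))
    if abs(f[2])>4: break
z=manip.current_tool_pos()[2]
effector.close(f_grip=40)
print('gap',manip.current_finger_gap(),manip.current_gripper_force(),'F',manip.current_force().round(1),manip.current_wrist_torque().round(2),manip.current_tool_pos(),manip.current_clock())
```

```text
open gap 0.0918645803241391
0.075 [-0.   0.1 -0.2]
0.065 [-0.4 -0.5 -0.2]
0.059 [-0.  -0.8  0.4]
0.054 [-1.1  0.3 -0.1]
gap 0.013853352806995855 39.992326498031616 F [-0.1  0.3 -0.4] [-0.04  0.15  0.  ] [0.45799358 0.21528307 0.05400031] 10.3833
```

Gap is 13.9 mm, which is the 14 mm bar. Next: press, turn in small steps while watching force and torque, and stop at the end stop.

Run:
```python
from h import *
K=np.array([.458,.2153]); a=-.05-np.pi/2
for dz in (.005,.0085):
    manip.servo_line([*K,.054-dz],vel=.03); print(dz,manip.current_force().round(1),manip.current_tool_pos().round(4))
if manip.current_force()[2]>5:
  z=.054-.0085
  for d in np.r_[np.arange(.2,1.5,.2),1.5,1.56,1.6,1.63]:
    manip.servo_line([*K,z],ori=down(a+d)); m=manip.current_wrist_torque(); f=manip.current_force()
    print(round(d,2),f.round(1),m.round(2),round(manip.current_finger_gap(),4),round(manip.current_clock(),2))
    if abs(m[2])>1.2 or np.linalg.norm(f)>40: break
```

```text
0.005 [-2.1 -1.4  6.1] [0.458  0.2153 0.0491]
0.0085 [-2.3 -1.   8.5] [0.458  0.2153 0.0458]
0.2 [-2.   1.1  8.5] [0.01 0.82 0.02] 0.0139 11.32
0.4 [-3.3  2.8  8.3] [0.3  0.9  0.06] 0.0135 11.67
0.6 [-3.4  2.9  8.3] [0.52 1.04 0.06] 0.0134 12.02
0.8 [-4.1  3.1  8.5] [0.77 1.25 0.02] 0.0137 12.37
1.0 [-5.4  4.7  8.9] [1.05 1.43 0.04] 0.0135 12.72
1.2 [-6.4  5.5  8.2] [1.21 1.64 0.02] 0.0135 13.07
1.4 [-8.3  6.6  8.3] [1.26 1.93 0.02] 0.0137 13.42
1.5 [-8.   6.8  7.9] [1.3  2.   0.02] 0.0139 13.67
1.56 [-9.   6.6  8.8] [ 1.24  2.03 -0.03] 0.0139 13.92
1.6 [-8.9  6.7  9.6] [ 1.38  2.1  -0.53] 0.0137 14.17
1.63 [-8.7  7.3  9.2] [ 1.43  2.11 -0.74] 0.0135 14.42
```

The torque jumps near 1.58, so that's the end stop. Now I'll ease up, release, retreat and look.

Run:
```python
from h import *
K=np.array([.458,.2153]); 
manip.servo_line([*K,.053],vel=.05); effector.open_jaws()
print(manip.current_force().round(1),manip.current_finger_gap())
manip.servo_line([*K,.17],vel=.12)
w=save('wrist','wf.png'); c=cal('wrist')
q=manip.current_q(); manip.movej([q[0]+.7,*q[1:]]) if False else manip.move_pose([.40,.40,.22],down(-np.pi/2))
t=save('top','tf.png')
o=cv2.resize(t[155:320,120:340,::-1],(480,360),interpolation=cv2.INTER_CUBIC)
cv2.imwrite('pics/fin.png',np.hstack([cv2.resize(w[:,:,::-1],(320,360))[:, :],o]))
print(manip.current_clock(),manip.current_force().round(1))
```

```text
[ 0.1 -0.5 -0. ] 0.09156156570585779
18.8833 [-0.1  0.4 -0.3]
```

View pics/fin.png

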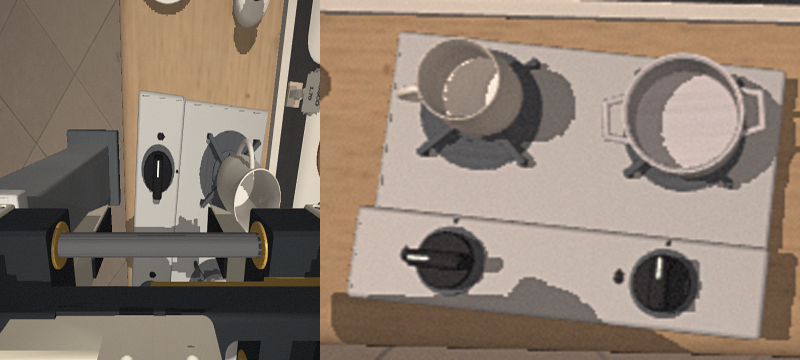

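The left knob's line at (415,256) now points left, so it is fully on. The right knob's line at (659,268) still points to the back, so it is off. The jug at (460,80) and the pot haven't moved, and the arm is clear, so I'm handing in.

```bash
python3 -c "
from h import *
print(manip.hand_in())"
```

```text
the job is handed in; nothing more can be done
None
```

The left ring, under the milk jug, is turned fully on: I pressed its knob, turned it anticlockwise to the end stop and released it; the right ring is still off, the jug hasn't moved, and I handed the job in at about 19 s.

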